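# Let the bench press down, unload the plate and add it to the sprung magazine

### The arm

A 7-joint arm with a two-finger parallel gripper is mounted at the origin on a cart in front of the work surface, level with it; the furniture and walls round the work are solid. World frame = base frame: x ahead of the robot, y to its left, z up, the work surface at z = 0. Lengths are in m, angles in rad, forces in N, time in s.
With the tool pointing down it reaches from about 0.4 to 0.85 m from the base axis. Payload 10.4 kg.
Tool frame: the origin (TCP) lies between the finger pads; the fingertips stand 17 mm ahead of it and the grasp point (between the pads) lies 2 mm behind it; z points along the fingers, y is the line along which they close (so a half turn about z gives the same grasp; the last joint's range is limited). The gripper opens to 85 mm and grips with 20 to 120 N. Pads are 22 mm wide; open, the fingers measure 114 mm over their backs; the gripper's body (76 mm by 85 mm) begins 54 mm behind the grasp point. The pads swing forward as they close: fully open they stand 13 mm farther back than shut.
Start: joints at [1.091, 0.332, -0.065, 1.46, 0.022, 1.35, -0.088], TCP at [0.276, -0.561, 0.248] pointing down, gripper open.
Joint ranges: [-2.6, 2.6], [-0.5, 2.12], [-1.47, 1.34], [0.16, 2.42], [-1.27, 4.41], [0.06, 2.06], [-2.6, 2.6]. Speed limits (rad/s): [2.22, 2.22, 2.79, 2.79, 3.14, 3.14, 3.14].

### API

Orientations are given as a unit quaternion [x, y, z, w].
In Python, from workcell import readout, imaging, manip gives the robot as it stands. The module is installed in compiled form; this text tells all that it offers.
- The arm moves only by the shell command python3 -m crank 'ROWS' [OPENING] [FORCE]. ROWS is JSON, a list of rows, each a list of 4 numbers: the shift along the tool's x, y, z as a fraction of full scale, then the turn about the tool's z as a fraction of full scale. In form: [[x, y, z, yaw], ...]. A call has 1 to 5 rows; each row is the pose to reach, as a shift and turn from the pose commanded when the call began, along the tool's axes at that moment; what a row does not reach only later rows make up. Full scale, the value 1, is 400 mm for a shift and 60 degrees for a turn. A row lasts 1/12 s, in which the tool goes at most 41.7 mm and 7.16 degrees, less where a joint would pass 70% of its speed; a pose out of reach is approached as far as the arm can. A call with a number of a shift or a turn outside -1 to 1 is refused whole. A call with a gripper value outside its range is refused whole. OPENING is the gripper command: -1 is shut, 1 is fully open, values between are in proportion, set as the call begins (- or left out, the last holds). The fingers move at their own pace and stop on an object; FORCE is the grip in N (left out, the last holds). Time passes only in rows, so rows that repeat a pose let the fingers close. It gives the time, the measured TCP pose, the force, the opening and the grip force at its end, in the units of the state.
- readout.get_obs(): the state, without advancing time (a new reading comes with each control period).
- imaging.camera(name): name is "scene" or "top"; returns a dict with "color" (384x512x3 uint8, red, green, blue), "fx", "fy", "cx", "cy" (pixels), "rvec" (rotation vector, rad) and "tvec" (3), from world to camera coordinates, as OpenCV has them. Camera axes: x right, y down, z forward; pixel columns grow to the right and rows downward; lengths in m; the calibration is good to about 2 mm. A picture is of the moment at which its call begins. There is no depth.
- manip.hand_in(): hands the job in; it is judged then, once.
The state is a dict: "clock": time; "joint_pos": joint angles; "joint_velocities": joint speeds; "tau": joint torques, N m; "position": TCP position; "ee_rot": TCP orientation; "ft_force": force on the tool from outside, world axes, zero at the start; "torque": the same for the moment, N m; "grip_width": opening from 0.0 (shut) to 1.0 (fully open); "grasp_force": force on a finger pad.
Only numpy, scipy, OpenCV 4.12 (cv2) and the standard library are available. Lean on these libraries where they do the work, as an engineer would, in place of code of your own. Each camera call takes 0.05 s, during which the arm holds its last target. There are 200 camera calls.

### The job

The graphite plate in the hydraulic bench press has finished pressing: crack the release valve on the hand pump open only a little, about 30 degrees counter-clockwise, so that the ram comes down slowly, and when it is fully down close the valve again. Then draw the loading tray all the way out towards you by its grip and leave it out, lift the plate off, and lay it flat on the pile between the corner guides of the spring-loaded plate magazine, where the pile sinks under it. Do not drop the plate, and leave the other things on the bench where they are.

Things in the scene. Friction and masses are not known exactly. Their poses are not given: they have to be found in the camera images.
- press: Hydraulic bench press, fixed. Origin on the bench top under the ram's axis; z up, its -x side is the front (roughly towards the robot), where the tray comes out; the hand pump is on its +y side. Bed from x -75 to +85 mm, y -88 to +88. Pump: foot x -110 to +30, y to 173; block 54 mm high (x -110 to +10, y 107 to 163); behind it the lever rises from x -25, 74 mm high, to x +95, 160 mm high.
- press_head (a point): Centre of the top of the press's grey crosshead, 148 mm above the bench over the ram's axis. The crosshead is 60 mm deep (x), 176 wide, 28 thick, on two 22 mm columns at y -68 and +68 mm, their tops 160 mm high. Under it the steel upper die, 96 x 76 mm, underside 108 mm high, with a small front lip that blocks the plate from being drawn out until the ram is some 3 mm down.
- valve_handle (a point): Middle of the release valve's black T-handle, on its vertical axis, in the press at x -78, y +135 mm, 78 mm above the bench. A flat bar 52 mm long, 12 thick, 24 high (66 to 90 mm above the bench), 12 mm clear above the pump block: pinch it across its thickness from above. Closed, the bar lies along the press's x axis; the point turns with it, its x axis along the bar.
- release_valve (a joint): Release valve angle, rad: 0 closed (starts at 0 to 0.03), grows counter-clockwise seen from above, stop at 1.5. Stiff (0.1 N m), stays where left. The ram holds until 0.32 to 0.47, then breaks away and sinks, at 0.47 at about 7 mm/s, at 0.57 11, at 0.72 16; beyond 0.8 over 18 mm/s, too fast for the plate; wide open 33. It follows the valve at once; closing it stops the ram.
- ram (a joint): How far the ram with the lower platen has come down, m: 0 up (start, plate under the upper die), 0.030 fully down on its stop. It sinks by its own weight when the valve is open. The tray and the plate ride on it.
- tray (a joint): How far the loading tray is drawn out, m: 0 in (start), 0.105 fully out against its stop. It slides level, to the press's -x, on the lower platen, needs about 2 N and stays where it is left.
- tray_grip (a point): Point in the tray's black grip, an upright block 14 mm (press x) by 30 mm (press y), 34 mm high, at the tray's front end: on the block's axis, 13 mm below its top, 20 mm above the strip it stands on. Starts 90 mm in front of the ram's axis, 117 mm above the bench, 87 mm with the ram down; moves with the tray. Pinch it from above across the 30 mm (or the 14 mm).
- plate: Black graphite flow plate, 84 x 66 x 6.5 mm, about 70 g, loose; origin at the centre of its underside, x along the 84 mm side (the press's x). Underside 101 mm above the bench with the ram up, 71 with it down. It lies on the tray between 4.5 mm pins at its short edges. The tray under it is 46 mm wide, so its long edges overhang by 10 mm: pinch across the 66 mm width, at most 8 mm below its underside.
- magazine: Spring-loaded plate magazine, fixed. Origin at the centre of its underside, z up, x along the plates' 84 mm side. Base 122 x 98 x 10 mm; four corner guides, straight to 104 mm, flared lips to 114 mm above the bench, leave 89 x 71 mm for the plates (2.5 mm play each side, 4 mm more at the lips). The long sides are open over the middle 68 mm for fingers. Two loose plates lie in it, top 83 mm above the bench.
- lifter (a joint): How far the magazine's sprung platform has sunk from its start, m. The spring (98 N/m) gives about 7 mm per plate, so the top of the pile keeps its height: 0 at the start, about 0.007 with the plate added and let go; its stop is at 0.030.
- multimeter: Bystander: hand multimeter, a rounded dark slab 151 x 75 x 44 mm with a dial. Origin at the centre of its underside.
- tin: Bystander: round metal screw tin, 66 mm across, 30 mm high. Origin at the centre of its underside.
- ptfe_tape: Bystander: small roll of white thread-seal tape, 48 mm across, 13 mm high. Origin at the centre of its underside.
- caliper: Bystander: digital caliper, 225 x 72 x 12 mm, lying flat. Origin at the centre of its underside.
- spanner: Bystander: combination spanner, 177 x 27 x 8 mm, lying flat. Origin at the centre of its underside.
- logger: Bystander: small data logger box, 75 x 50 x 32 mm. Origin at the centre of its underside.

How it is judged:
By the outcome, as a careful person would: the job done as asked, in the order asked, and still so for the second after the job is handed in, with the robot touching nothing.
It also fails if it takes over 64 s, if anything falls off the work surface, if the arm or the gripper's body presses on something with over 40 N, if the wrist force passes 120 N, or if a joint passes its speed limit or range.

## Working session

There is one attempt and no reset: what is moved stays moved. The work goes in short steps, Python scripts to look and compute and a shell command to move; the robot and the scene stay as the last step left them, time stands still between calls to the robot, and variables do not carry over. Pictures are saved under pics/ and viewed, at most 10 in all, crops included, and the job is handed in when it is done.

```bash
mkdir -p pics; cat > h.py <<'E'
import numpy as np, cv2
from workcell import readout, imaging, manip
from scipy.spatial.transform import Rotation as R
def cam(n):
    c=imaging.camera(n); c['K']=np.array([[c['fx'],0,c['cx']],[0,c['fy'],c['cy']],[0,0,1.]]); return c
def ray(c,u,v,z):
    Rm=cv2.Rodrigues(np.array(c['rvec'],float))[0]; t=np.array(c['tvec'],float).ravel()
    o=-Rm.T@t; d=Rm.T@np.array([(u-c['cx'])/c['fx'],(v-c['cy'])/c['fy'],1]); return o+d*(z-o[2])/d[2]
def proj(c,p): return cv2.projectPoints(np.array([p],float).reshape(-1,3),np.array(c['rvec'],float),np.array(c['tvec'],float),c['K'],None)[0].reshape(-1,2)
def save(c,f,box=None,s=1):
    im=c['color'][:,:,::-1]
    if box: im=im[box[1]:box[3],box[0]:box[2]]
    cv2.imwrite('pics/'+f,cv2.resize(im,None,fx=s,fy=s,interpolation=cv2.INTER_CUBIC))
E
python3 - <<'E'
from h import *
for n in('scene','top'):
    c=cam(n); save(c,n+'1.png',None,1.5); Rm=cv2.Rodrigues(np.array(c['rvec'],float))[0]
    print(n,-Rm.T@np.ravel(c['tvec']),c['fx'])
o=readout.get_obs(); print(o['clock'],o['position'],R.from_quat(o['ee_rot']).as_matrix().round(3),o['grip_width'])
E
```

```text
scene [-0.26416842  0.77957416  0.49902255] 435.99219626727137
top [0.34361211 0.26228768 1.16081103] 379.3070341409684
0.1 [ 0.27554483 -0.56065343  0.24761956] [[ 0.897  0.441 -0.001]
 [ 0.441 -0.897  0.001]
 [-0.    -0.001 -1.   ]] 1.003200814814474
```

View pics/scene1.png

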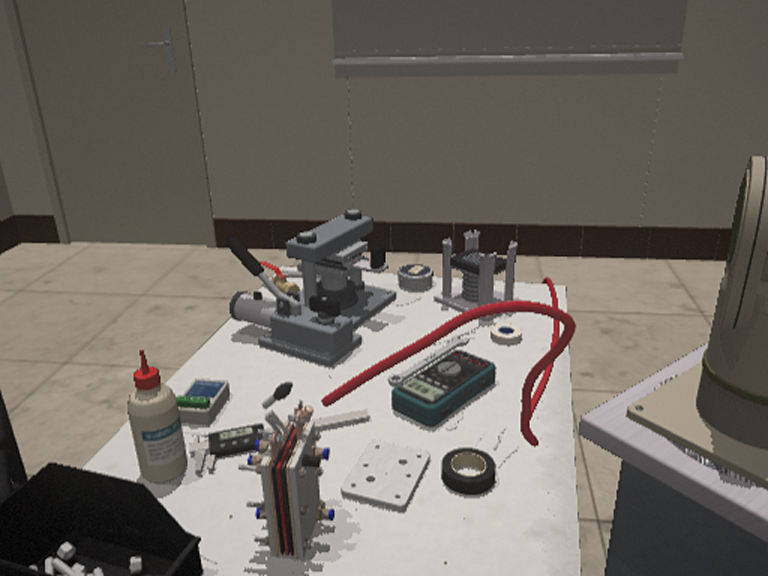

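View pics/top1.png

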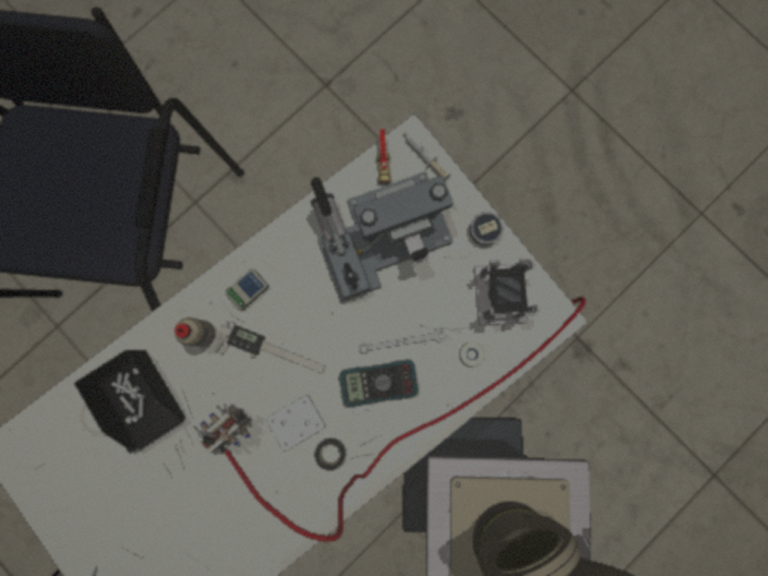

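The scene view shows the press at (330,270) and the magazine at (478,270), both at 1.5x. In the top view the press is at (400,205) with its grip at about (418,252), the T-handle at (351,277) and the magazine at (508,290). I'll zoom in on both.

```bash
python3 - <<'E'
from h import *
c=cam('top'); save(c,'top2.png',(200,110,370,230),4.5)
c=cam('scene'); save(c,'scene2.png',(150,130,350,245),4)
E
```

```text
(no output)
```

View pics/top2.png

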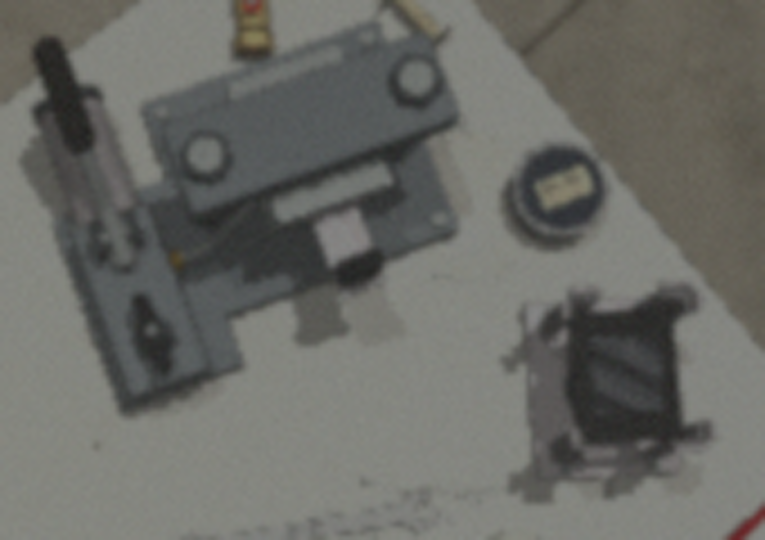

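View pics/scene2.png

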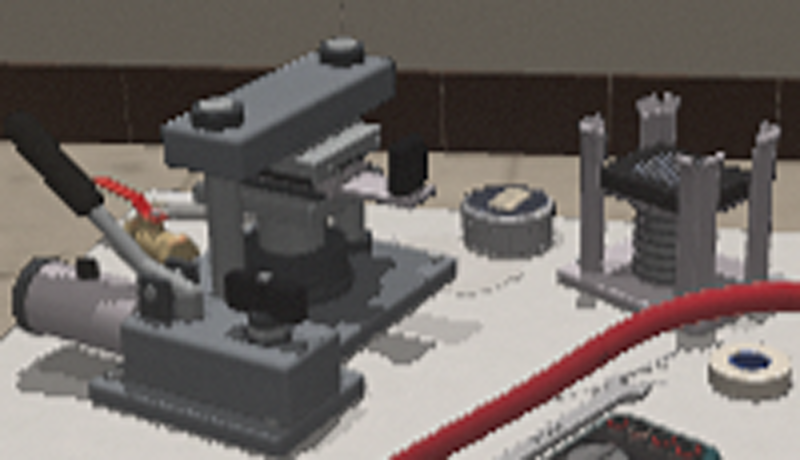

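The top crop shows nuts at (206,155) and (416,79), the handle at (152,332), the grip at (358,262), and the dark magazine pile at about x 570-682, y 305-440. The scene crop shows the grip top at (408,145), the handle top at (268,283), and guide tops at (593,125), (658,102), (700,160) and (767,130).

```bash
python3 - <<'E'
from h import *
c=cam('top'); s=cam('scene')
T=lambda u,v,z: ray(c,200+u/4.5,110+v/4.5,z)[:2].round(4)
S=lambda u,v,z: ray(s,150+u/4,130+v/4,z)[:2].round(4)
a,b=T(206,155,.16),T(416,79,.16); print('cols',a,b,np.linalg.norm(a-b))
print('S cols',S(217,106,.16),S(342,47,.16))
y=(a-b)/np.linalg.norm(a-b); x=np.array([y[1],-y[0]]); O=(a+b)/2
print('O',O,'yaw',np.degrees(np.arctan2(x[1],x[0])))
f=lambda p:O+p[0]*x+p[1]*y
print('handle pred',f((-.078,.135)),'T',T(152,332,.09),'S',S(268,283,.09))
print('grip pred',f((-.09,0)),'T',T(358,262,.13),'S',S(408,145,.134))
print('mag S tops',[S(*p,.114) for p in((593,125),(658,102),(700,160),(767,130))])
print('mag base S',[S(*p,.010) for p in((560,272),(689,318))])
im=c['color'].astype(int); m=(im.max(2)<75).astype(np.uint8); m[:,:320]=0;m[:176]=0;m[212:]=0;m[:,360:]=0
n,l,st,_=cv2.connectedComponentsWithStats(m); k=1+st[1:,4].argmax(); M=(l==k).astype(np.uint8);M=cv2.morphologyEx(M,cv2.MORPH_OPEN,np.ones((7,7)))
q=cv2.minAreaRect(np.argwhere(M)[:,::-1].astype(np.float32)); print(q,st[k])
bp=[ray(c,u,v,.083)[:2].round(4) for u,v in cv2.boxPoints(q)]; print('pile',bp,np.mean(bp,0))
E
```

```text
cols [0.5949 0.2845] [0.6446 0.159 ] 0.13498273963733287
S cols [0.5864 0.2912] [0.6319 0.1693]
O [0.61975 0.22175] yaw 21.604355030420955
handle pred [0.49752326 0.31854682] T [0.4969 0.3175] S [0.4879 0.3237]
grip pred [0.53607263 0.18861243] T [0.5374 0.1904] S [0.516 0.204]
mag S tops [array([0.51 , 0.061]), array([ 0.5146, -0.0012]), array([0.4223, 0.0541]), array([ 0.4316, -0.0151])]
mag base S [array([0.5236, 0.0757]), array([0.4204, 0.0596])]
((337.60345458984375, 193.24139404296875), (29.81332778930664, 24.08319091796875), 85.2363510131836) [320 176  35  36 817]
pile [array([0.5166, 0.0579]), array([ 0.5239, -0.0111]), array([ 0.4384, -0.0174]), array([0.4311, 0.0509])] [0.4775   0.020075]
```

```bash
cat > g.py <<'E'
import sys; from h import *
def go(x,y,z,th):
    o=readout.get_obs(); M=R.from_quat(o['ee_rot']).as_matrix(); p=np.array(o['position'])
    t0=np.degrees(np.arctan2(M[1,0],M[0,0])); d=M.T@(np.array([x,y,z])-p)/.4
    print('t%.2f'%o['clock'],'pos',p.round(4),'th %.1f'%t0,'tilt %.3f'%M[2,2],'w %.3f'%o['grip_width'],'F',np.round(o['ft_force'],1),'-> row',d.round(4),'yaw %.3f'%(-((th-t0+180)%360-180)/60))
if __name__=='__main__': go(*map(float,sys.argv[1:]))
E
R5='';python3 -m crank '[[0.34,-0.262,-0.05,0],[0.34,-0.262,-0.05,0],[0.34,-0.262,-0.05,0],[0.34,-0.262,-0.05,0],[0.34,-0.262,-0.05,0]]' 1 40
python3 -m crank '[[0.34,-0.262,0,0],[0.34,-0.262,0,0],[0.34,-0.262,0,0],[0.34,-0.262,0,0],[0.34,-0.262,0,0]]'
python3 -m crank '[[0.34,-0.262,0,0],[0.34,-0.262,0,0],[0.34,-0.262,0,0],[0.34,-0.262,0,0],[0.34,-0.262,0,0]]'
python3 g.py 0.497 0.318 0.2 21.6
```

```text
clock: 0.72
position: [0.3562, -0.4004, 0.2697]
ee_rot: [0.973, 0.231, 0.001, 0.0]
ft_force: [1.3, -0.3, 0.2]
grip_width: 1.002
grasp_force: 0.0
clock: 1.13
position: [0.4309, -0.2454, 0.2689]
ee_rot: [0.973, 0.231, 0.001, -0.0]
ft_force: [0.6, 0.5, 0.9]
grip_width: 0.997
grasp_force: 0.0
clock: 1.55
position: [0.5055, -0.091, 0.2687]
ee_rot: [0.973, 0.231, 0.001, -0.001]
ft_force: [0.3, 0.6, -0.6]
grip_width: 1.0
grasp_force: 0.0
t1.55 pos [ 0.5055 -0.091   0.2687] th 26.7 tilt -1.000 w 1.000 F [ 0.3  0.6 -0.6] -> row [ 0.4401 -0.9226  0.1744] yaw 0.085
```

```bash
python3 -m crank '[[0.22,-0.46,0.0,0.085],[0.22,-0.46,0.0,0.085],[0.22,-0.46,0.0,0.085],[0.22,-0.46,0.0,0.085],[0.22,-0.46,0,0.085]]' -0.3 40 >/dev/null
python3 g.py 0.497 0.318 0.2 21.6
```

```text
t1.97 pos [0.5006 0.1076 0.2686] th 21.1 tilt -1.000 w 0.348 F [1.2 0.6 0. ] -> row [ 0.1812 -0.494   0.1715] yaw -0.008
```

```bash
python3 -m crank '[[0.17,-0.48,0.09,0],[0.17,-0.48,0.09,0],[0.17,-0.48,0.13,0],[0.17,-0.48,0.17,0],[0.17,-0.48,0.17,0]]' >/dev/null
python3 -m crank '[[0,0,0,0],[0,0,0,0]]' >/dev/null
python3 g.py 0.497 0.318 0.082 21.6
```

```text
t2.55 pos [0.4941 0.3034 0.2025] th 21.3 tilt -1.000 w 0.354 F [0.  0.  0.1] -> row [ 0.0208 -0.031   0.3012] yaw -0.004
```

```bash
python3 -m crank '[[0.02,-0.031,0.1,0],[0.02,-0.031,0.15,0],[0.02,-0.031,0.2,0],[0.02,-0.031,0.25,0],[0.02,-0.031,0.25,0]]' >/dev/null
python3 g.py 0.497 0.318 0.082 21.6
python3 - <<'E'
from h import *
c=cam('top'); s=cam('scene')
a=cv2.resize(c['color'][150:215,200:290],None,fx=4.4,fy=4.4,interpolation=2); b=cv2.resize(s['color'][170:240,170:260],None,fx=4.4,fy=4.4,interpolation=2)
h=min(len(a),len(b)); cv2.imwrite('pics/v3.png',np.hstack([a[:h],b[:h]])[:,:,::-1])
E
```

```text
t2.97 pos [0.4981 0.3129 0.1007] th 21.0 tilt -1.000 w 0.347 F [-0.4 -0.8  0.4] -> row [ 0.0022 -0.013   0.0468] yaw -0.011
```

View pics/v3.png

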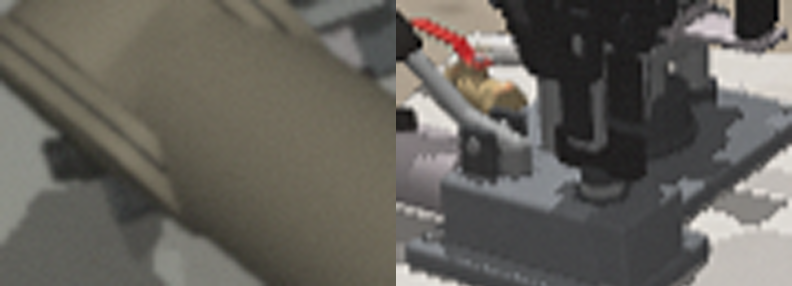

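The scene crop shows the fingers at (600,120) on either side of the handle, so I'll finish the descent and close.

```bash
python3 -m crank '[[0.0,-0.008,0.02,0],[0.0,-0.008,0.045,0],[0,-0.008,0.045,0]]' >/dev/null; python3 g.py 0.497 0.318 0.082 21.6
python3 -m crank '[[0,0,0,0],[0,0,0,0],[0,0,0,0],[0,0,0,0],[0,0,0,0]]' -1 40|tail -3
python3 g.py 0.497 0.318 0.082 21.6
```

```text
t3.32 pos [0.4971 0.3184 0.0849] th 21.1 tilt -1.000 w 0.353 F [ 0.6 -1.  -0.3] -> row [-0.0006  0.0008  0.0071] yaw -0.009
ft_force: [-2.8, 1.6, -1.6]
grip_width: 0.187
grasp_force: 39.2
t3.73 pos [0.4972 0.319  0.086 ] th 21.1 tilt -1.000 w 0.187 F [-2.8  1.6 -1.6] -> row [-0.0013  0.0022  0.0101] yaw -0.008
```

```bash
python3 -m crank '[[0,0,0,-0.1],[0,0,0,-0.2],[0,0,0,-0.3],[0,0,0,-0.4],[0,0,0,-0.5]]' |tail -3
python3 g.py 0.497 0.318 0.082 51.6
python3 - <<'E'
from h import *
s=cam('scene'); np.save('s0.npy',s['color']); save(s,'s4.png',(170,130,270,240),3)
E
python3 -m crank '[[0,0,0,0],[0,0,0,0],[0,0,0,0],[0,0,0,0],[0,0,0,0]]' |tail -3
python3 - <<'E'
from h import *
s=cam('scene'); np.save('s1.npy',s['color']); a=np.load('s0.npy')
b=lambda i: cv2.resize(i[130:240,170:270],None,fx=3.9,fy=3.9,interpolation=2)
cv2.imwrite('pics/s5.png',np.hstack([b(a),b(s['color'])])[:,:,::-1])
E
python3 g.py 0.497 0.318 0.082 51.6
```

```text
ft_force: [-0.3, -1.8, -2.7]
grip_width: 0.2
grasp_force: 39.4
t4.15 pos [0.4977 0.3182 0.086 ] th 51.3 tilt -1.000 w 0.200 F [-0.3 -1.8 -2.7] -> row [-0.0014 -0.0012  0.01  ] yaw -0.004
ft_force: [-1.4, -4.6, -1.0]
grip_width: 0.196
grasp_force: 39.7
t4.67 pos [0.4977 0.3183 0.086 ] th 51.0 tilt -1.000 w 0.192 F [-1.9 -4.1  0.2] -> row [-0.0017 -0.001   0.01  ] yaw -0.010
```

View pics/s5.png

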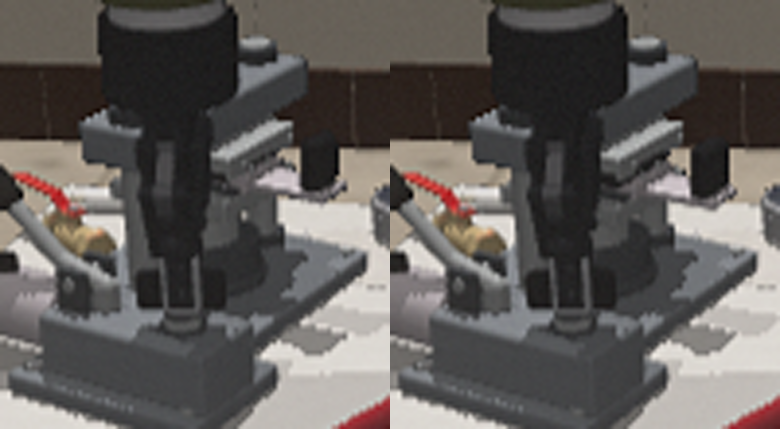

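The left and right frames show the grip top going from y≈135 to 140, so the ram is sinking slowly. I'll wait and track it.

```bash
cat > tr.py <<'E'
from h import *
s=cam('scene')
for n,i in(('s0',np.load('s0.npy')),('now',s['color'])):
    r=i[150:205,249:255].astype(float).max(2).mean(1); d=np.where(r<45)[0]; print(n,150+d.min(),150+d.max(),len(d))
p=[.5363,.189]; print('pred30',proj(s,[p+[.130],p+[.100]])[:,1])
E
for i in 1 2 3; do python3 -m crank '[[0,0,0,0],[0,0,0,0],[0,0,0,0],[0,0,0,0],[0,0,0,0]]' >/dev/null; done; python3 tr.py
for i in 1 2; do python3 -m crank '[[0,0,0,0],[0,0,0,0],[0,0,0,0],[0,0,0,0],[0,0,0,0]]' >/dev/null; done; python3 tr.py
for i in 1 2; do python3 -m crank '[[0,0,0,0],[0,0,0,0],[0,0,0,0],[0,0,0,0],[0,0,0,0]]' >/dev/null; done; python3 tr.py; python3 g.py 0.497 0.318 0.082 51.6
```

```text
s0 150 177 28
now 150 183 29
pred30 [164.12840963 175.59418816]
s0 150 177 28
now 150 186 29
pred30 [164.12840963 175.59418816]
s0 150 177 28
now 150 188 29
pred30 [164.12840963 175.59418816]
t7.73 pos [0.4977 0.3183 0.086 ] th 51.0 tilt -1.000 w 0.200 F [-0.8 -5.8 -0.7] -> row [-0.0017 -0.0009  0.01  ] yaw -0.009
```

```bash
for i in 1 2; do python3 -m crank '[[0,0,0,0],[0,0,0,0],[0,0,0,0],[0,0,0,0],[0,0,0,0]]' >/dev/null; done; python3 tr.py|sed -n 2p
for i in 1 2 3; do python3 -m crank '[[0,0,0,0],[0,0,0,0],[0,0,0,0],[0,0,0,0],[0,0,0,0]]' >/dev/null; done; python3 tr.py|sed -n 2p; python3 g.py 0.497 0.318 0.082 51.6
```

```text
now 150 188 29
now 150 188 29
t9.92 pos [0.4977 0.3183 0.086 ] th 51.0 tilt -1.000 w 0.196 F [ 0.  -4.6 -0.4] -> row [-0.0018 -0.0008  0.01  ] yaw -0.009
```

The ram is fully down. I'll close the valve, release and rise.

```bash
python3 -m crank '[[0,0,0,0.1],[0,0,0,0.2],[0,0,0,0.3],[0,0,0,0.4],[0,0,0,0.5]]' >/dev/null
python3 -m crank '[[0,0,0,0.03],[0,0,0,0.03]]' |tail -4;  python3 g.py 0.5363 0.189 0.14 21.6
python3 -m crank '[[0,0,0,-0.02],[0,0,0,-0.02],[0,0,0,-0.02]]' -0.3 >/dev/null
python3 -m crank '[[0,0,-0.03,0],[0,0,-0.1,0],[0,0,-0.16,0],[0,0,-0.16,0],[0,0,-0.16,0]]' >/dev/null
python3 g.py 0.5363 0.189 0.14 21.6
```

```text
ee_rot: [0.986, 0.167, -0.0, -0.0]
ft_force: [-1.2, -3.5, -1.6]
grip_width: 0.195
grasp_force: 39.7
t10.50 pos [0.4971 0.3192 0.086 ] th 19.2 tilt -1.000 w 0.195 F [-1.2 -3.5 -1.6] -> row [-0.0146  0.3396 -0.1351] yaw -0.040
t11.17 pos [0.4983 0.3197 0.1524] th 20.5 tilt -1.000 w 0.351 F [ 0.5  0.4 -0.2] -> row [-0.0256  0.3393  0.0307] yaw -0.018
```

```bash
python3 -m crank '[[-0.025,0.1,0,-0.018],[-0.025,0.2,0,-0.018],[-0.025,0.29,0.03,-0.018],[-0.025,0.34,0.03,-0.018],[-0.025,0.34,0.03,-0.018]]' 0.3 40 >/dev/null
python3 -m crank '[[0,0,0,0],[0,0,0,0]]' >/dev/null
python3 g.py 0.5363 0.189 0.091 21.6
python3 - <<'E'
from h import *
s=cam('scene'); save(s,'v6.png',(170,130,280,240),5)
E
```

```text
t11.75 pos [0.5352 0.1888 0.1379] th 21.6 tilt -1.000 w 0.648 F [-0.7  0.3  0.3] -> row [0.0028 0.0006 0.1172] yaw 0.000
```

View pics/v6.png

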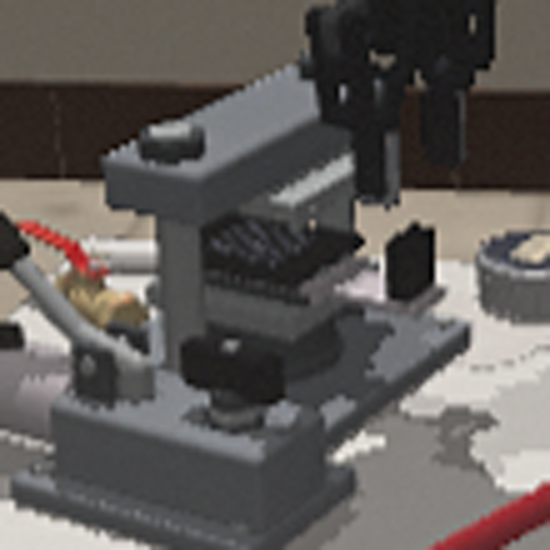

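The ram is down with the plate on the tray, the handle at (235,375) is back in line, and the fingers straddle the grip at (412,262). I'll descend and grip.

```bash
python3 -m crank '[[0,0,0.06,0],[0,0,0.117,0],[0,0,0.117,0],[0,0,0.117,0]]' >/dev/null; python3 g.py 0.5363 0.189 0.091 21.6
python3 -m crank '[[0,0,0,0],[0,0,0,0],[0,0,0,0],[0,0,0,0]]' -1 40|tail -3
python3 g.py 0.5363 0.189 0.091 21.6
```

```text
t12.13 pos [0.5346 0.1889 0.0908] th 21.7 tilt -1.000 w 0.647 F [ 1.1 -0.3 -0.3] -> row [ 0.0041  0.0014 -0.0005] yaw 0.001
ft_force: [-1.7, 1.8, 7.6]
grip_width: 0.346
grasp_force: 40.8
t12.47 pos [0.5361 0.1891 0.0929] th 21.6 tilt -1.000 w 0.346 F [-1.7  1.8  7.6] -> row [0.0003 0.0004 0.0048] yaw -0.000
```

```bash
python3 -m crank '[[-0.01,0,0,0],[-0.035,0,0,0],[-0.06,0,0,0],[-0.085,0,0,0],[-0.11,0,0,0]]' |grep -E "posi|ft"
python3 -m crank '[[-0.025,0,0,0],[-0.05,0,0,0],[-0.075,0,0,0],[-0.1,0,0,0],[-0.125,0,0,0]]' |grep -E "posi|ft"
python3 -m crank '[[-0.012,0,0,0],[-0.024,0,0,0],[-0.034,0,0,0],[-0.034,0,0,0]]' |grep -E "posi|ft"
python3 g.py 0.4386 0.1503 0.093 21.6
```

```text
position: [0.4955, 0.1729, 0.0929]
ft_force: [1.5, 4.1, 7.3]
position: [0.449, 0.1544, 0.0928]
ft_force: [-0.7, 3.1, 7.7]
position: [0.4385, 0.1501, 0.093]
ft_force: [12.3, 7.9, -6.6]
t13.63 pos [0.4385 0.1501 0.093 ] th 21.6 tilt -1.000 w 0.341 F [12.3  7.9 -6.6] -> row [ 0.0004 -0.0004  0.0001] yaw -0.000
```

```bash
python3 -m crank '[[0.003,0,0,0],[0.003,0,0,0],[0.003,0,0,0]]' 0.3 >/dev/null
python3 -m crank '[[0,0,-0.06,0],[0,0,-0.16,0],[0,0,-0.25,0],[0,0,-0.3,0],[0,0,-0.3,0]]' >/dev/null
python3 -m crank '[[-0.1,0.3,0,0],[-0.1,0.3,0,0],[-0.1,0.3,0,0],[-0.1,0.42,0,0],[-0.1,0.45,0,0]]' 1 >/dev/null
python3 -m crank '[[0,0.3,0,0],[0,0.3,0,0],[0,0.3,0,0],[0,0.42,0,0],[0,0.45,0,0]]'  >/dev/null
python3 g.py 0.5222 0.1832 0.15 21.6
python3 - <<'E'
from h import *
c=cam('top'); save(c,'v7.png',(220,120,360,230),5.4)
cv2.imwrite('t.png',c['color'][:,:,::-1])
E
```

```text
t15.13 pos [ 0.5314 -0.2064  0.2098] th 21.3 tilt -1.000 w 0.995 F [ 0.3 -0.4 -0.3] -> row [ 0.332  -0.9162  0.1483] yaw -0.006
```

View pics/v7.png

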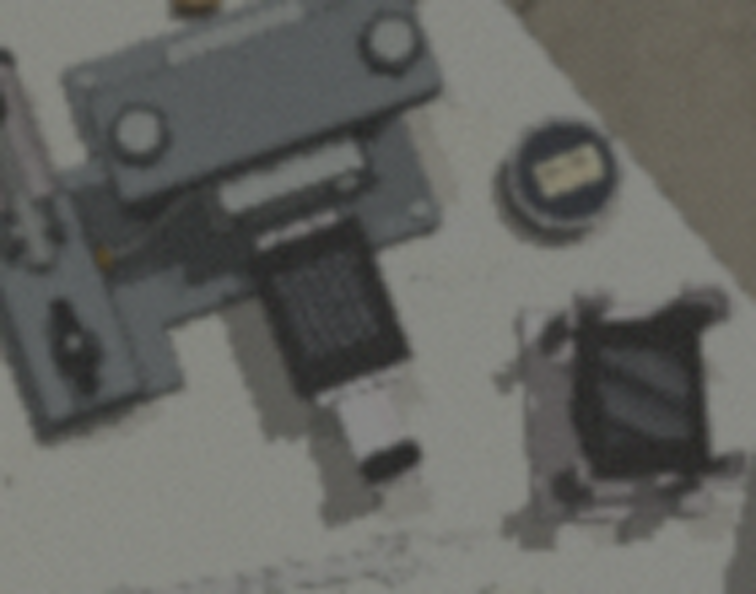

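The tray is fully out. The plate corners in the crop are about (255,262), (352,222), (412,358) and (308,400), and the pile spans about x 578-708, y 322-474. I'll measure both in the same way.

```bash
python3 - <<'E'
from h import *
c=cam('top'); im=cv2.imread('t.png').max(2)
im=cv2.resize(im,None,fx=4,fy=4,interpolation=cv2.INTER_CUBIC)
def box(r,z,thr,k):
    m=np.zeros_like(im); x0,y0,x1,y1=[4*i for i in r]; m[y0:y1,x0:x1]=im[y0:y1,x0:x1]<thr
    m=cv2.morphologyEx(m,cv2.MORPH_CLOSE,np.ones((9,9)));m=cv2.morphologyEx(m,cv2.MORPH_OPEN,cv2.getStructuringElement(2,(k,k)))
    ct=max(cv2.findContours(m,0,2)[0],key=cv2.contourArea)[:,0]
    w=np.array([ray(c,(u-1.5)/4,(v-1.5)/4,z)[:2] for u,v in ct],np.float32)*1000
    q=cv2.minAreaRect(w); print(thr,np.round(q[0],1),np.round(q[1],1),round(q[2],1)); return w
for t in(65,75,85): box((262,155,300,196),.0775,t,41)
for t in(65,75,85): w=box((318,176,357,211),.083,t,71)
E
```

```text
65 [523.  185.4] [81.2 69. ] 20.6
75 [522.7 186.6] [82.9 75. ] 21.1
85 [530.6 193.1] [106.1  85.9] 13.7Traceback (most recent call last):
  File "<stdin>", line 11, in <module>
  File "<stdin>", line 7, in box
ValueError: max() iterable argument is empty
```

```bash
python3 -m crank '[[0.166,-0.45,0,0],[0.166,-0.45,0,0],[0.166,-0.45,0,0],[0.166,-0.45,0,0],[0.166,-0.45,0,0]]' 1 >/dev/null
python3 -m crank '[[0.166,-0.466,0.05,0],[0.166,-0.466,0.05,0],[0.166,-0.466,0.10,0],[0.166,-0.466,0.15,0],[0.166,-0.466,0.15,0]]' >/dev/null
python3 -m crank '[[0,0,0,0]]' >/dev/null
python3 g.py 0.5222 0.1835 0.083 21.4
```

```text
t16.15 pos [0.5159 0.1954 0.1484] th 22.1 tilt -1.000 w 0.998 F [-0.9  0.6 -0.1] -> row [0.0039 0.0342 0.1633] yaw 0.012
```

```bash
python3 -m crank '[[0.004,0.034,0,0.012],[0.004,0.034,0,0.012],[0.004,0.034,0.0,0.012]]' >/dev/null;python3 g.py 0.5222 0.1835 0.083 21.4
python3 -m crank '[[0,0,0.03,0],[0,0,0.07,0],[0,0,0.12,0],[0,0,0.16,0],[0,0,0.163,0]]' >/dev/null
python3 -m crank '[[0,0,0,0],[0,0,0,0]]' >/dev/null
python3 g.py 0.5222 0.1835 0.083 21.4
python3 - <<'E'
from h import *
s=cam('scene'); save(s,'v8.png',(190,130,290,220),6.5)
e=np.array([np.cos(.3735),np.sin(.3735)]); n=np.array([-e[1],e[0]]); p=np.array([.5222,.1835])
for z in(.0775,.071,.066): print(z,(proj(s,[list(p+.033*n)+[z], list(p+.05*n)+[z]])-[190,130])*6.5)
E
```

```text
t16.40 pos [0.5272 0.1742 0.1518] th 20.7 tilt -1.000 w 0.994 F [-0.3  0.2  0.7] -> row [-0.0033 -0.0263  0.1719] yaw -0.011
t16.98 pos [0.5274 0.1754 0.0875] th 20.8 tilt -1.000 w 1.000 F [0.2 0.1 0.7] -> row [-0.005  -0.0236  0.0112] yaw -0.010
0.0775 [[394.2531655  389.5240265 ]
 [369.72377343 406.07360492]]
0.071 [[394.72690167 405.57773886]
 [370.26570751 422.28874981]]
0.066 [[395.08970292 417.872149  ]
 [370.68071343 434.70609242]]
```

View pics/v8.png

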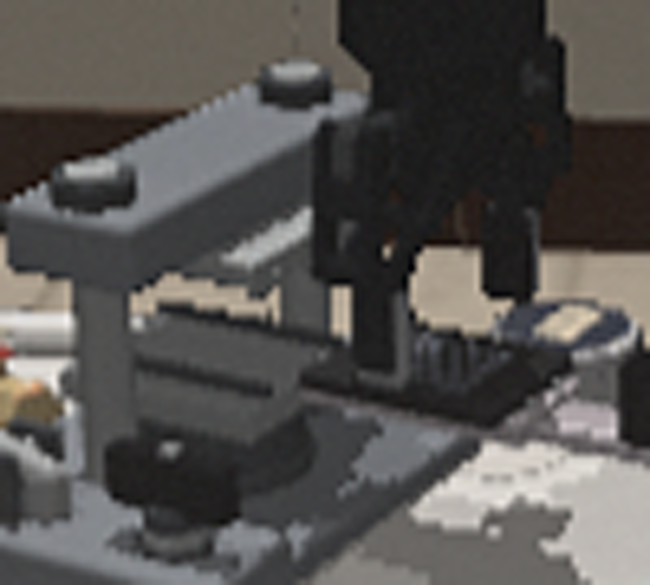

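The left fingertip at (380,380) is next to the plate edge. The hand overshot by 9 mm because I corrected while it was still lagging. I'll rise a little, recentre and then descend.

```bash
python3 -m crank '[[0,0,-0.03,0],[-0.005,-0.024,-0.03,-0.01],[-0.005,-0.024,-0.03,-0.01],[-0.005,-0.024,-0.03,-0.01],[-0.005,-0.024,-0.03,-0.01]]' >/dev/null
python3 -m crank '[[0,0,0,0],[0,0,0,0]]' >/dev/null
python3 g.py 0.5222 0.1835 0.0765 21.4
```

```text
t17.62 pos [0.5219 0.1833 0.0987] th 21.4 tilt -1.000 w 1.002 F [-0.2 -0.  -0.7] -> row [ 0.0008 -0.0003  0.0555] yaw 0.000
```

```bash
python3 -m crank '[[0,0,0.02,0],[0,0,0.04,0],[0,0,0.055,0],[0,0,0.055,0],[0,0,0.055,0]]' |grep ft
python3 g.py 0.5222 0.1835 0.0765 21.4
python3 -m crank '[[0,0,0,0],[0,0,0,0],[0,0,0,0],[0,0,0,0],[0,0,0,0]]' -1 25 |tail -3
python3 g.py 0.5222 0.1835 0.0765 21.4
python3 - <<'E'
from h import *
s=cam('scene'); a=cv2.resize(s['color'][165:215,220:290],None,fx=5.5,fy=5.5,interpolation=2); cv2.imwrite('pics/v9.png',a[:,:,::-1])
E
```

```text
ft_force: [0.8, -0.2, 0.0]
t18.03 pos [0.5215 0.1834 0.0761] th 21.4 tilt -1.000 w 1.000 F [ 0.8 -0.2  0. ] -> row [ 0.0017  0.0004 -0.001 ] yaw 0.001
ft_force: [-0.9, -0.0, 3.7]
grip_width: 0.76
grasp_force: 28.2
t18.45 pos [0.5223 0.1837 0.0773] th 21.4 tilt -1.000 w 0.760 F [-0.9 -0.   3.7] -> row [-0.0004  0.0003  0.002 ] yaw 0.001
```

View pics/v9.png

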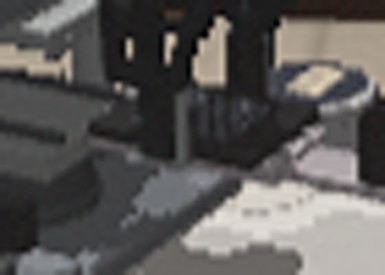

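The plate is pinched across its overhanging edges, with both fingers at its sides near (165,110). I'll lift it.

```bash
python3 -m crank '[[0,0,-0.005,0],[0,0,-0.02,0],[0,0,-0.05,0],[0,0,-0.09,0],[0,0,-0.13,0]]' - 45 |tail -3
python3 -m crank '[[0,0,-0.05,0],[0,0,-0.1,0],[0,0,-0.1,0],[0,0,-0.1,0]]' |tail -3
python3 g.py 0.478 0.0187 0.168 4.8
```

```text
ft_force: [0.7, 0.4, -0.3]
grip_width: 0.756
grasp_force: 49.7
ft_force: [-0.4, -0.9, -0.8]
grip_width: 0.753
grasp_force: 49.7
t19.25 pos [0.5225 0.1837 0.1705] th 21.4 tilt -1.000 w 0.753 F [-0.4 -0.9 -0.8] -> row [-0.2543  0.3435  0.0058] yaw 0.277
```

```bash
python3 -m crank '[[-0.02,0.03,0,0],[-0.05,0.07,0,0.05],[-0.08,0.11,0,0.08],[-0.11,0.15,0,0.12],[-0.15,0.2,0,0.16]]' >/dev/null
python3 g.py 0.478 0.0187 0.168 4.8
```

```text
t19.67 pos [0.4945 0.087  0.1681] th 11.8 tilt -1.000 w 0.757 F [ 0.8  0.1 -0.4] -> row [-0.0752  0.1586  0.0003] yaw 0.116
```

```bash
python3 -m crank '[[-0.03,0.05,0,0.03],[-0.06,0.1,0,0.07],[-0.07,0.13,0,0.1],[-0.07,0.13,0,0.1],[-0.07,0.13,0,0.1]]' >/dev/null
python3 -m crank '[[0,0,0,0],[0,0,0,0]]' >/dev/null
python3 g.py 0.478 0.0187 0.13 4.8
```

```text
t20.25 pos [0.4787 0.0318 0.1687] th 6.0 tilt -1.000 w 0.755 F [-0.6  0.2 -0.3] -> row [-0.0052  0.0324  0.0968] yaw 0.019
```

```bash
python3 - <<'E'
from h import *
c=cam('top'); im=cv2.imread('t.png').max(2).astype(np.float32)
def prof(p,yaw,z,ax,lo,hi,band):
    a=np.radians(yaw); e=np.array([np.cos(a),np.sin(a)]); n=np.array([-e[1],e[0]]); out=[]
    if ax=='y': e,n=n,e
    for t in np.arange(lo,hi,1.):
        P=[list(np.array(p)+t/1e3*e+b/1e3*n)+[z] for b in band]
        q=proj(c,P).astype(np.float32); out.append(float(cv2.remap(im,q[:,0],q[:,1],1).mean()))
    g=np.array(out); print(ax,yaw,lo,g.round().astype(int).tolist())
m=(.478,.0187)
for sgn,b in(('l',np.arange(-25,-5,2.)),('r',np.arange(5,25,2.))):
    prof(m,4.8,.083,'y',-44,-24,b);prof(m,4.8,.083,'y',24,50,b)
for b in(np.arange(-20,-2,2.),np.arange(2,20,2.)):
    prof(m,4.8,.083,'x',-55,-34,b);prof(m,4.8,.083,'x',34,55,b)
print('plate'); p=(.5222,.1835)
b=np.arange(-25,25,2.);prof(p,21.4,.0775,'y',-44,-24,b);prof(p,21.4,.0775,'y',24,44,b);b=np.arange(-20,20,2.);prof(p,21.4,.0775,'x',-55,-34,b);prof(p,21.4,.0775,'x',34,55,b)
E
```

```text
y 4.8 -44 [136, 135, 135, 135, 133, 130, 126, 118, 109, 96, 83, 70, 61, 54, 48, 46, 46, 46, 47, 48]
y 4.8 24 [46, 46, 46, 47, 47, 47, 47, 47, 50, 52, 57, 62, 68, 74, 79, 84, 87, 89, 90, 91, 91, 92, 92, 93, 93, 93]
y 4.8 -44 [132, 130, 129, 127, 125, 122, 117, 110, 101, 89, 77, 66, 58, 52, 47, 45, 46, 47, 48, 50]
y 4.8 24 [47, 46, 45, 45, 46, 47, 48, 49, 53, 56, 62, 68, 75, 80, 83, 85, 87, 89, 90, 90, 90, 90, 90, 90, 90, 91]
x 4.8 -55 [75, 71, 67, 64, 63, 62, 64, 69, 74, 78, 80, 82, 77, 69, 62, 56, 51, 47, 46, 45, 45]
x 4.8 34 [45, 45, 46, 46, 47, 49, 52, 58, 65, 73, 81, 89, 97, 104, 110, 116, 120, 125, 128, 131, 133]
x 4.8 -55 [83, 81, 82, 85, 88, 91, 92, 94, 90, 86, 81, 74, 67, 60, 55, 51, 49, 48, 47, 47, 46]
x 4.8 34 [46, 46, 46, 48, 49, 56, 66, 75, 86, 97, 107, 109, 109, 109, 107, 106, 105, 107, 110, 112, 114]
plate
y 21.4 -44 [129, 130, 130, 130, 130, 129, 127, 124, 119, 112, 102, 90, 78, 67, 58, 52, 49, 47, 47, 47]
y 21.4 24 [49, 47, 47, 47, 47, 48, 51, 55, 60, 66, 72, 77, 82, 84, 86, 87, 87, 88, 88, 88]
x 21.4 -55 [126, 126, 126, 125, 123, 121, 118, 116, 116, 117, 118, 117, 113, 105, 94, 81, 69, 60, 54, 50, 48]
x 21.4 34 [45, 45, 45, 46, 47, 49, 52, 59, 68, 78, 88, 97, 102, 103, 100, 93, 84, 75, 67, 61, 57]
```

```bash
python3 - <<'E'
from h import *
c=cam('top'); T=lambda u,v,z: ray(c,220+u/5.4-.4,120+v/5.4-.4,z)[:2]
G=dict(UL=(594,303),UR=(712,303),LR=(725,464),LL=(572,487))
a=np.radians(4.3); e=np.array([np.cos(a),np.sin(a)]); n=np.array([-e[1],e[0]])
for k,p in G.items():
  d=T(*p,.112)-np.array([.478,.0187]); print(k,(T(*p,.112)).round(4),'local',(1e3*np.array([d@e,d@n])).round(1))
# base plate edges: left edge of the light base in the top picture
im=cv2.imread('t.png')[:,:,::-1].astype(int)
np.set_printoptions(linewidth=250)
print(im.max(2)[170:214:2,310:362:2])
E
python3 g.py 0.478 0.0187 0.13 4.8
```

```text
UL [0.5226 0.0488] local [46.8 26.6]
UR [ 0.524  -0.0124] local [ 43.6 -34.5]
LR [ 0.4404 -0.0183] local [-40.3 -34. ]
LL [0.4268 0.0603] local [-47.9  45.3]
[[132 134 135 134 136 133 137 137 137 137 134 134 134 135 135 137 135 136 136 136 135 134 126 106 103 102]
 [132 136 136 136 133 137 135 133 135 134 132 134 137 136 137 134 137 134 119 123 120 120 132 114 100 103]
 [136 135 134 136 135 136 134 135 108 114 109 111 130 136 136 133 132 127  91  87  89  85 105 129 114 105]
 [135 135 135 130 132 132 132 125  94  76  79  94 121 125 126 124 110  73  59  61  69  84  89 123 134 114]
 [134 134 134 111 130 128 102  83  89  54  61 108 122 119 107  84  53  46  49  45  50  70  89 129 136 131]
 [134 135 130 100 134 106  56  62  76  49  49  53  48  49  50  46  48  46  45  45  69 112 129 133 135 135]
 [136 134 134 102 120  73  55  62  54  45  45  47  48  45  44  49  47  41  42  47 117 135 134 135 134 138]
 [134 137 133  99  92  67  67 104  73  48  47  58  51  56  48  52  48  48  45  47 120 135 135 135 135 136]
 [135 135 123  83  89  87  98 105  63  43  47  60  69  66  69  69  58  53  44  48 103 
[... 835 characters left out ...]
  47  47  47  46  53 122 132 129 132 109]
 [136 134 137 131  90  89  92  93  92  63  50  50  50  45  46  46  46  45  45  46  47  90  81  86 109  94]
 [136 135 134 136  96  93  92  86  81  93  50  49  50  45  47  47  44  47  47  45  47  53  66  79 101  90]
 [137 135 135 136 103  99  75  53  68  93  67  60  60  62  63  69 101  92  61  56  83  92  92 101 100  90]
 [137 136 137 136  98  97  69  56  56  64  95 101 103 104  78  76  70  59  56  68 106 118 116 121  95  90]
 [136 135 135 134  95  92  81  59  56  64  85  86  84  78  75  78  70  65  93 116 113 120 132 132 100  90]]
t20.35 pos [0.4787 0.0316 0.1687] th 5.9 tilt -1.000 w 0.756 F [-0.7 -0.6 -1.7] -> row [-0.005   0.0318  0.0969] yaw 0.019
```

```bash
python3 - <<'E'
from h import *
c=cam('top'); im=cv2.imread('t.png').max(2).astype(float)
def edge(rows,c0,c1,z,name):
    P=[]
    for r in rows:
        s=cv2.GaussianBlur(im,(3,3),0)[r,c0:c1]; g=np.abs(np.diff(s)); k=(g**2@(np.arange(len(g))+.5))/(g**2).sum(); P.append(ray(c,c0+k,r,z)[:2])
    P=np.array(P); f=np.polyfit(P[:,0],P[:,1],1); f=np.polyfit(P[:,0],P[:,1],1,w=1/(1e-3+np.abs(P[:,1]-np.polyval(f,P[:,0])))); print(name,'y at x=.478: %.4f'%np.polyval(f,.478),'yaw %.1f'%np.degrees(np.arctan(f[0])),'rms %.4f'%np.std(P[:,1]-np.polyval(f,P[:,0])))
edge(range(183,203),346,355,.083,'pile right')
edge(range(188,205),322,330,.083,'pile left')
edge(range(194,212),313,321,.010,'base left low')
edge(range(180,188),313,320,.010,'base left up')
E
```

```text
pile right y at x=.478: -0.0159 yaw 4.3 rms 0.0003
pile left y at x=.478: 0.0549 yaw 6.7 rms 0.0014
base left low y at x=.478: 0.0686 yaw 4.4 rms 0.0007
base left up y at x=.478: 0.0786 yaw -11.8 rms 0.0014
```

```bash
python3 -m crank '[[-0.007,0.033,0,0.02],[-0.007,0.033,0.03,0.02],[-0.007,0.033,0.06,0.02],[-0.007,0.033,0.08,0.02],[-0.007,0.033,0.08,0.02]]' >/dev/null
python3 -m crank '[[0,0,0,0],[0,0,0,0],[0,0,0,0]]' >/dev/null
python3 g.py 0.477 0.0182 0.12 4.6
```

```text
t21.07 pos [0.4776 0.0171 0.1375] th 4.6 tilt -1.000 w 0.757 F [-0.  -0.1 -1.8] -> row [-0.0013 -0.003   0.0439] yaw 0.000
```

```bash
python3 -m crank '[[-0.001,-0.003,0.02,0],[-0.001,-0.003,0.04,0],[-0.001,-0.003,0.06,0],[-0.001,-0.003,0.06,0],[-0.001,-0.003,0.06,0]]' >/dev/null; python3 g.py 0.477 0.0182 0.1 4.6
python3 -m crank '[[0,0,0.01,0],[0,0,0.02,0],[0,0,0.03,0],[0,0,0.03,0]]' >/dev/null; python3 g.py 0.477 0.0182 0.1 4.6
```

```text
t21.48 pos [0.4761 0.0183 0.1121] th 4.6 tilt -1.000 w 0.753 F [ 0.5  0.6 -0.9] -> row [0.0022 0.0003 0.0302] yaw 0.001
t21.82 pos [0.4762 0.0182 0.1   ] th 4.6 tilt -1.000 w 0.756 F [-1.5  0.6 -0.3] -> row [0.002  0.0001 0.0001] yaw 0.001
```

```bash
python3 -m crank '[[0,0.0025,0,0],[0,0.0025,0,0],[0,0.0025,0.008,0],[0,0.0025,0.016,0],[0,0.0025,0.022,0]]' >/dev/null; python3 g.py 0.477 0.0172 0.083 4.6
python3 -m crank '[[0,0,0.006,0],[0,0,0.012,0],[0,0,0.018,0],[0,0,0.0205,0],[0,0,0.0205,0]]' >/dev/null; python3 g.py 0.477 0.0172 0.083 4.6
```

```text
t22.23 pos [0.4767 0.0172 0.0917] th 4.6 tilt -1.000 w 0.758 F [-0.4 -0.8 -0.5] -> row [0.0008 0.0001 0.0218] yaw 0.001
t22.65 pos [0.4767 0.0172 0.0836] th 4.6 tilt -1.000 w 0.759 F [-1.1  0.6  0.3] -> row [0.0008 0.0001 0.0016] yaw 0.001
```

```bash
python3 -m crank '[[0,0,0.001,0],[0,0,0.001,0],[0,0,0.001,0],[0,0,0.001,0]]' 1 |tail -3; python3 g.py 0.477 0.0172 0.083 4.6
python3 -m crank '[[0,0,-0.02,0],[0,0,-0.06,0],[0,0,-0.12,0],[0,0,-0.2,0],[0,0,-0.3,0]]' |grep -E ft
python3 -m crank '[[0,0.3,-0.1,0],[0,0.3,-0.1,0],[0,0.3,-0.1,0],[0,0.42,-0.1,0],[0,0.45,-0.1,0]]' >/dev/null
python3 -m crank '[[0,0.3,0,0],[0,0.3,0,0],[0,0.3,0,0],[0,0.3,0,0],[0,0.3,0,0]]' >/dev/null
python3 g.py 0.477 -0.3 0.25 4.6
python3 - <<'E'
from h import *
c=cam('top'); cv2.imwrite('t2.png',c['color'][:,:,::-1]); im=c['color'].max(2)
np.set_printoptions(linewidth=250)
print(im[172:214:2,318:362:2]); print('tray',im[155:200:3,258:304:3])
s=cam('scene'); cv2.imwrite('s2.png',s['color'][:,:,::-1]); a=np.load('s1.npy')
print('pile px S',proj(s,[[.478,.018,.083],[.478,.018,.0765]]))
print(s['color'].max(2)[160:190:2,294:346:2]); print(a.max(2)[160:190:2,294:346:2])
E
```

```text
ft_force: [0.2, 0.6, -0.0]
grip_width: 1.005
grasp_force: 0.0
t22.98 pos [0.4768 0.0172 0.0835] th 4.6 tilt -1.000 w 1.005 F [ 0.2  0.6 -0. ] -> row [0.0006 0.0001 0.0013] yaw 0.001
ft_force: [1.7, -0.2, -0.5]
t24.23 pos [ 0.5003 -0.284   0.2436] th 4.4 tilt -1.000 w 0.999 F [-0.1  1.6 -0.6] -> row [-0.0611  0.0354 -0.0161] yaw -0.003
[[133 132 135 132 133 132 129 131 132 132 134 134 134 134 119 120 123 118 130 114 102 105]
 [133 133 134 133 109 115 113 109 128 131 134 134 133 127  90  87  86  84 103 129 114 102]
 [131 131 130 123  93  73  80  90 119 122 124 123 106  72  58  62  63  83  89 121 131 112]
 [127 126 101  82  88  51  59 105 116 107  97  82  53  46  55  46  51  68  88 128 133 130]
 [131 107  58  65  76  46  52  50  50  44  45  47  43  46  47  42  67 107 124 132 132 134]
 [121  74  55  51  46  44  44  46  47  45  48  49  40  43  45  51 115 134 133 134 134 134]
 [ 95  66  63  99  58  42  46  51  53  49  48  47  48  51  47  51 118 133 134 133 133 132]
 [ 87  86  76  83  56  48  52  68  67  68  63  60  52  49  50  45 111 129 133 133 132 130]
 [ 89  90  86  77  56  49  48  53  
[... 4740 characters left out ...]
  70  86  86  92  90  95  55  51  41  35  97  90  84 173]
 [184  87  90  84  55  63  35  37  42  41  38  46  48  90  87  93  91  94  39  38  39  37  97  90  85 172]
 [182  85  88  87 177 150 158  80  66  36  37  36  39  88  86  96  92  95  37  36  82 156  95  92  85 172]
 [181  86  92  87 176 174 175 154  78  67  81  55  37  90  92  97  91  93  72 159 180 184  96  91  83 172]
 [172  88  93  86 170 163 169 111  86  57  58  71  73  88  90  95  92  86 177 174 175 180  95  93 101 174]
 [230  86  92  86 223 220 204 168  57  64  75  79  79  89  92  98  93  85 172 171 172 178  95  95  64 176]
 [228  88  93  85 219 217 220 104  74  66  65  63  61  90  92  99  92  85 220 218 220 174  93  91 107 208]]
```

```bash
python3 -c "
from workcell import manip; print(manip.hand_in())"
```

```text
the job is handed in; nothing more can be done
None
```

The job is handed in at about 24 s: the ram came down slowly and I turned the valve back closed. The tray is left fully out, and camera readings show the plate flat on the pile in the magazine.

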